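# Set up a carver's bench tray

## Task

Take only the top steel tray off the leaning nested stack, leaving the other three nested where they are, and fit it into the bench holder: push the sprung jaw back with the end of the tray, lower the tray flat onto the base and let go, so that the jaw holds it fully home with its far rim under the lip. Then set the handled sharpening stone upright and lengthwise inside that tray, gently, and let go; do not disturb the mallet, the chisel or the carving.

Things in the scene. Friction and masses are not known exactly. Their poses are not given: they have to be found in the camera images.
- tray_top: Uppermost of four like folded sheet-steel trays, bare metal: 150 long (own y) x 62 wide (own x) x 34 high, sheet 3 thick, 0.12 kg. Sides slope in 16 deg towards the floor; the top 10 mm (14 at the ends) is an upright flat band to grip (62 and 150 over the bands). Inside: floor 30 x 118, mouth 50 x 138. Origin: centre of underside; z points out of the mouth. It comes off along its own z.
- tray_second: Like tray_top, nested right under it, loose. All rims are equally wide and its rim is only 14 mm below tray_top's (along z), so fingers reaching more than 14 mm below the top rim grip this tray as well. Must stay nested.
- tray_third: Like tray_top, the third from above, 14 mm below the second. Must stay nested.
- tray_bottom: Like tray_top, the lowest, loose in the cradle of the stand. Must stay.
- stand: Fixed pale wooden stand, foot 130 (own x) x 190 (own y) mm; origin: underside centre, on the bench. The stack's axis (tray z) leans 30 deg from vertical to the stand's -x, which faces roughly AWAY from the robot: (-0.5, 0, 0.866) in its frame; trays' long sides (tray y) lie level along its y. A fence on the low side ends 30 mm below the top rim. Top rim's centre is about 120 mm above the bench.
- dock: Fixed tray holder: plywood base 90 wide (own y), 10 thick, x -170 to +120 mm. Origin: on the bench under the tray's place. A tray fully home lies flat on the base, centred over this origin, long side along the dock's x (either way round), its end band at x = +75 against a fixed end wall and under the lip, the other end held by the sprung jaw at -x. No side walls; end wall and jaw are 56 wide.
- lip (a point): Middle of the inner upper edge of the steel lip on the dock's end wall: x = +66.5 mm in the dock's frame, 52.5 mm above the bench. The lip is 5 thick, its underside 47.5 mm above the bench, 3.5 above the rim of a seated tray; it overhangs that tray's end by 8.5 mm.
- jaw (a joint): Travel of the sprung jaw in m: 0 shut, to 0.032 as it is pushed to the dock's -x. It pushes back with 2.4 N at 0 plus 0.12 N per mm. 0.008 with a tray home. For a level tray to pass down inside the lip it must be at 0.017 or more (about 0.024 is comfortable); when the tray is let go on the base, the spring slides it under the lip to the end wall.
- jaw_face (a point): Middle of the top edge of the jaw's face; it moves with the jaw. The jaw is an upright wooden block 56 wide, 18 thick, top 103 mm above the bench; its upright flat face looks to the dock's +x and is at x = -67 mm (dock frame) at joint 0. It stands taller than the lip, so a tray held above the lip can push it back with its end band.
- stone: Handled sharpening stone standing on the bench: grey slab 70 (own x) x 24 (own y) x 12 mm, on it an upright wooden grip 40 (x) x 14 (y), its top 56 mm above the underside. 0.15 kg. Origin: centre of the underside. Fits lengthwise on a tray's floor (which is 3 mm thick).
- mallet: Bystander: round wooden mallet standing on its head, 92 mm across, 250 high; origin: centre of the underside. Leave alone.
- chisel: Bystander: wood chisel lying on the bench, 220 long along own x, 24 thick; origin: middle, underside. Leave alone.
- carving: Bystander: half-finished limewood bird on a 70 mm square foot, 145 high; origin: centre of the underside. Leave alone.
Mind the look-alikes: they are no part of the job. What is shaped like the tray_top but blue or brown is not meant.

How it is judged:
By the outcome, as a careful person would: the job done as asked, in the order asked, and still so for the second after the job is handed in, with the robot touching nothing.
It also fails if it takes over 72 s, if anything falls off the work surface, if the arm or the gripper's body presses on something with over 40 N, if the wrist force passes 120 N, or if a joint passes its speed limit or range.

## Robot

A 6-joint arm with a two-finger parallel gripper is mounted at the origin on the work surface. World frame = base frame: x ahead of the robot, y to its left, z up, the work surface at z = 0. Lengths are in m, angles in degrees, forces in N, time in s.
With the tool pointing down it reaches from about 0.35 to 0.875 m from the base axis. Payload 4.2 kg.
Tool frame: the origin (TCP) lies where the fingers leave the gripper's body, on its centre line; the fingertips stand 70 mm ahead of it and the grasp point (between the pads) lies 51 mm ahead of it; z points along the fingers, y is the direction in which the jaws open and shut (so a half turn about z gives the same grasp; the last joint's range is limited). The gripper opens to 87 mm and grips with 3 to 60 N. Pads are 19 mm wide; open, the fingers measure 117 mm over their backs; the gripper's body (75 mm by 190 mm) begins 51 mm behind the grasp point.
Start: joints at [88.556, 22.042, 0.453, 0, -68.411, -14.817], TCP at [0.175, 0.6, 0.292] pointing down, gripper open.
Joint ranges: [-179.83, 179.83], [-69.29, 118.12], [-61.27, 80.66], [-181.25, 117.63], [-171.15, -9.14], [-177.46, 177.46]. Speed limits (degrees/s): [159.86, 159.86, 180, 180, 180, 180].

## Interface

Orientations are given as a 3x3 rotation matrix whose columns are the frame's x, y, z axes.
In Python, from station import sense, capture, camera_model, finish_job gives the robot as it stands.
- The arm moves only by the shell command python3 -m inch 'ROWS'. ROWS is JSON, a list of rows, each an object with "hand": the closure, from 0 (fully open) to 1 (shut); "slide": the shift along the world's x, y, z in cm, a list of three; "yaw": the turn about the world's z in rad. A call has 1 to 10 rows; each row is the pose to reach, as a shift and turn from the pose commanded when the call began; what a row does not reach only later rows make up. A row lasts 1/8 s, in which the tool goes at most 62.5 mm and 10.7 degrees, less where a joint would pass 70% of its speed; a pose out of reach is approached as far as the arm can. A call with a gripper value outside its range is refused whole. The fingers move at their own pace and stop on an object; the grip force is fixed at half the most. Time passes only in rows, so rows that repeat a pose let the fingers close. It gives the time, the measured TCP pose, the force and the opening at its end, in the units of the state.
- sense(): the state, without advancing time (a new reading comes with each control period).
- capture(name): name is "side" or "top"; returns the picture (420x560x3 uint8, blue, green, red); there is no depth.
- camera_model(name): a dict with "mtx" (3x3 intrinsics, pixels), "k1" (the pictures are not rectified: a ray, as slopes to the right and down, at radius r is drawn at 1 + k1 r^2 times it, then the intrinsics apply), "xyz" and "orientation" of the camera in the world. Camera axes: x right, y up, looking along -z (the intrinsics and any distortion apply to the point x, -y, -z); pixel columns grow to the right and rows downward; lengths in m; the calibration is good to about 2 mm. A picture is of the moment at which its call begins. camera_model takes no time and is no camera call.
- finish_job(): hands the job in, once; it reports no verdict.
The state is a dict: "time_s": time; "joints": joint angles; "joint_velocities": joint speeds; "effort": joint torques, N m; "tcp_pos": TCP position; "ee_rot": TCP orientation; "wrist_force": force on the tool from outside, world axes, zero at the start; "moment": the same for the moment, N m; "gripper_width": opening from 0.0 (shut) to 1.0 (fully open).
Only numpy, scipy, OpenCV 4.12 (cv2) and the standard library are available. Lean on these libraries where they do the work, as an engineer would, in place of code of your own. Each camera call takes 0.05 s, during which the arm holds its last target. There are 200 camera calls.

## Working session

There is one attempt and no reset: what is moved stays moved. The work goes in short steps, Python scripts to look and compute and a shell command to move; the robot and the scene stay as the last step left them, time stands still between calls to the robot, and variables do not carry over. Pictures are saved under pics/ and viewed, about 8 in all and at most 12, crops included, and the job is handed in when it is done.

```bash
ls; mkdir -p pics
python3 - <<'E'
from station import *
import cv2,numpy as np
for n in("top","side"):
    cv2.imwrite(f"pics/{n}0.png",capture(n)); print(n,camera_model(n))
s=sense();print(s['tcp_pos'],s['ee_rot'],s['wrist_force'],s['gripper_width'],s['time_s'])
E
```

```text
pics
top {'mtx': array([[515.81349224,   0.        , 271.44460183],
       [  0.        , 515.81349224, 210.72517148],
       [  0.        ,   0.        ,   1.        ]]), 'k1': 0.015029810933259198, 'xyz': array([ 0.11718375, -0.01078728,  1.72544719]), 'orientation': array([[ 0.01163985,  0.97576528, -0.21851001],
       [-0.99992578,  0.01057187, -0.00605613],
       [-0.0035993 ,  0.21856428,  0.97581591]])}
side {'mtx': array([[405.64363465,   0.        , 277.73858479],
       [  0.        , 405.64363465, 202.50315975],
       [  0.        ,   0.        ,   1.        ]]), 'k1': -0.09271889375187306, 'xyz': array([ 0.21259547, -0.89713365,  0.74634608]), 'orientation': array([[ 0.96205117,  0.16130712, -0.22008534],
       [-0.27286596,  0.5725843 , -0.77310503],
       [ 0.00131007,  0.80382039,  0.59487062]])}
[0.17488834 0.59962264 0.29128213] [[ 9.59954620e-01 -2.80155257e-01 -3.98572182e-04]
 [-2.80155499e-01 -9.59952740e-01 -1.90588376e-03]
 [ 1.51332896e-04  1.94122411e-03 -9.99998104e-01]] [-1.92736594e-04 -5.92135672e-01  1.21131550e-01] 1.002536055301243 0.1
```

View pics/top0.png

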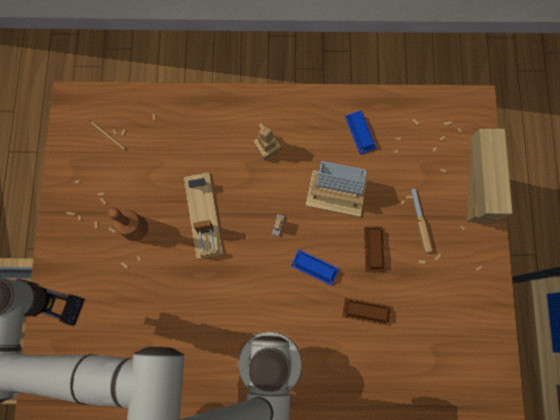

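View pics/side0.png

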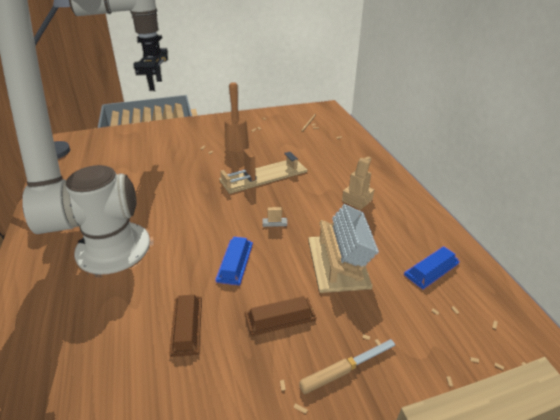

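Stack candidates (top px): steel tray stack (342,180), blue trays (360,132) and (316,267), brown trays (374,248) and (367,312). Only the bare-steel nested four on the pale stand fits the task. The dock is at (203,215), with its jaw toward the robot at (203,227) and its lip at (200,183). The stone is at (279,225), the mallet at (130,228), the carving at (267,142) and the chisel at (421,220). I'll confirm with enlarged crops.

```bash
cat > h.py <<'E'
import cv2,numpy as np
from station import *
def ray(n,u,v):
    m=camera_model(n);K=m['mtx']
    p=np.array([(u-K[0,2])/K[0,0],(v-K[1,2])/K[1,1]]);q=p.copy()
    for _ in range(20): q=p/(1+m['k1']*(q@q))
    d=m['orientation']@np.array([q[0],-q[1],-1]);return np.array(m['xyz']),d/np.linalg.norm(d)
def plane(n,u,v,z):
    o,d=ray(n,u,v);return o+d*(z-o[2])/d[2]
def tri(a,b):
    (o1,d1),(o2,d2)=ray('top',*a),ray('side',*b)
    s=np.linalg.lstsq(np.c_[d1,-d2],o2-o1,rcond=None)[0]
    p,q=o1+s[0]*d1,o2+s[1]*d2;return (p+q)/2,np.linalg.norm(p-q)*1000
def proj(n,P):
    m=camera_model(n);c=m['orientation'].T@(np.asarray(P)-m['xyz']);q=np.array([c[0],-c[1]])/-c[2]
    q=q*(1+m['k1']*(q@q));K=m['mtx'];return np.array([K[0,0]*q[0]+K[0,2],K[1,1]*q[1]+K[1,2]])
def crops(name,L,W=800,H=600):
    C=np.zeros((H,W,3),np.uint8)
    for img,(u0,v0,w,h),k,(x,y) in L:
        c=cv2.resize(img[v0:v0+h,u0:u0+w],None,fx=k,fy=k,interpolation=cv2.INTER_CUBIC)
        for i in range(0,w):
            if (u0+i)%10==0:
                cv2.line(c,(int((i+.5)*k),0),(int((i+.5)*k),6),(0,255,255),1);cv2.putText(c,str(u0+i),(int((i+.5)*k)-10,16),0,.35,(0,255,255),1)
        for i in range(0,h):
            if (v0+i)%10==0:
                cv2.line(c,(0,int((i+.5)*k)),(6,int((i+.5)*k)),(0,255,255),1);cv2.putText(c,str(v0+i),(8,int((i+.5)*k)+4),0,.35,(0,255,255),1)
        C[y:y+c.shape[0],x:x+c.shape[1]]=c
    cv2.imwrite(name,C)
E
python3 - <<'E'
from h import *
t=cv2.imread('pics/top0.png');s=cv2.imread('pics/side0.png')
crops('pics/c1.png',[(t,(302,154,72,66),5,(0,0)),(s,(305,198,80,100),5,(375,0))])
crops('pics/c2.png',[(t,(175,165,60,100),5,(0,0)),(s,(215,146,98,48),5,(305,0)),(t,(265,208,30,34),7,(305,260)),(s,(256,200,38,34),7,(530,260))])
E
```

```text
(no output)
```

View pics/c1.png

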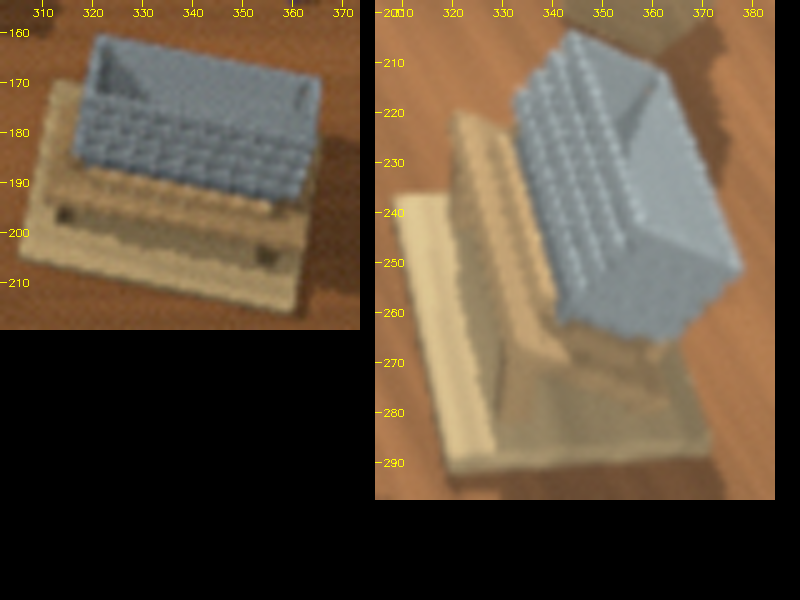

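View pics/c2.png

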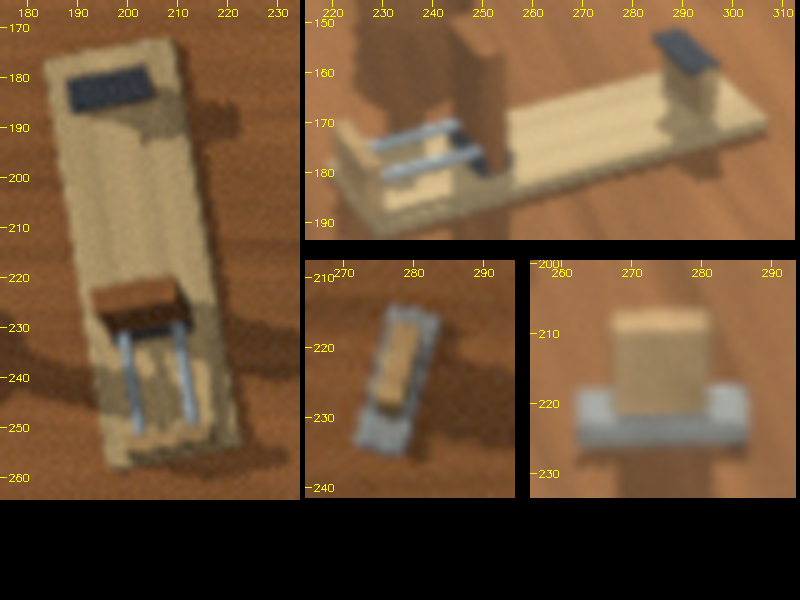

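c1 confirms the four nested steel trays on the pale stand. The top mouth's corners in the side view are (343.9,203.1), (362.5,211.5), (377.9,251.1) and (357.5,245.1). c2 shows the dock with its dark lip at (197,185), the jaw's top edge at (201.6,221.2), and the stone centred at about (278,225). Next I'll triangulate these.

Run:
```python
from h import *
np.set_printoptions(precision=4,suppress=True)
T=dict(A=(318.7,171.9),B=(320.9,160.5),C=(365.5,169.1),D=(365,180.5))
S=dict(A=(343.9,203.1),B=(362.5,211.5),C=(377.9,251.1),D=(357.5,245.1))
P={}
for k in T: P[k],e=tri(T[k],S[k]);print(k,P[k],e)
print('AD',np.linalg.norm(P['A']-P['D']),'BC',np.linalg.norm(P['B']-P['C']),'AB',np.linalg.norm(P['A']-P['B']),'CD',np.linalg.norm(P['C']-P['D']))
print('ctr',sum(P.values())/4)
L=[tri(a,b) for a,b in(((188.5,186.9),(284.1,153.1)),((205.5,183.7),(291.9,160.5)))];print('lip',L,(L[0][0]+L[1][0])/2)
J=[tri(a,b) for a,b in(((193.1,222.5),(249.1,150.5)),((210.1,219.9),(254.9,157.1)))];print('jaw',J,(J[0][0]+J[1][0])/2)
print('lipplane',[plane('top',*a,.0525) for a in((188.5,186.9),(205.5,183.7))],'jawplane',[plane('top',*a,.103) for a in ((193.1,222.5),(210.1,219.9))])
# dock base corners
for q in((43,62),(172,38),(242,440),(106,467)): print('base',plane('top',175+q[0]/5-.5,165+q[1]/5-.5,.01))
f=lambda x,y:(265+(x-305)/7-.5,208+(y-260)/7-.5); g=lambda x,y:(256+(x-530)/7-.5,200+(y-260)/7-.5)
sl=[plane('top',*f(*q),.012) for q in((392,305),(440,316),(405,457),(355,445))];print('slab',sl,sum(sl)/4)
# hand masks: grip & slab side corners
print('slab L',tri(f(380,452),g(577,420)),'slab R',tri(f(416,311),g(746,412)))
print('grip L',tri(f(388,405),g(614,320)),'R',tri(f(407,326),g(709,320)))
```

```text
A [ 0.6011 -0.1508  0.1354] 3.116225983438471
B [ 0.6507 -0.1613  0.1054] 0.5174862416043965
C [ 0.622  -0.3068  0.1046] 2.248508217034314
D [ 0.5735 -0.2989  0.1296] 7.302465311694213
AD 0.1507333421447108 BC 0.14826144534893138 AB 0.0589370401356273 CD 0.05514866220874173
ctr [ 0.6118 -0.2294  0.1187]
lip [(array([0.571 , 0.2798, 0.0492]), np.float64(1.3874918740377382)), (array([0.5819, 0.223 , 0.0503]), np.float64(2.436339110330824))] [0.5764 0.2514 0.0498]
jaw [(array([0.4413, 0.2515, 0.0941]), np.float64(0.8947996014931258)), (array([0.4487, 0.1965, 0.0989]), np.float64(0.5156531306793501))] [0.445  0.224  0.0965]
lipplane [array([0.5708, 0.2791, 0.0525]), array([0.5825, 0.2225, 0.0525])] jawplane [array([0.4391, 0.2501, 0.103 ]), array([0.4482, 0.1959, 0.103 ])]
base [0.6179 0.3069 0.01  ]
base [0.6362 0.2183 0.01  ]
base [0.3562 0.1607 0.01  ]
base [0.3371 0.251  0.01  ]
slab [array([ 0.4899, -0.0189,  0.012 ]), array([ 0.4847, -0.0423,  0.012 ]), array([ 0.4152, -0.0259,  0.012 ]), array([ 0.4207, -0.0018,  0.012 ])] [ 0.4526 -0.0222  0.012 ]
slab L (array([ 0.4182, -0.0138,  0.0048]), np.float64(1.0940640631332972)) slab R (array([ 0.4867, -0.0305,  0.0073]), np.float64(2.790269711382585))
grip L (array([ 0.4327, -0.0173,  0.0559]), np.float64(0.9419885230645951)) R (array([ 0.4705, -0.0259,  0.0545]), np.float64(0.17793014466623674))
```

```bash
python3 - <<'E'
from h import *
print('mallet',plane('top',132,232,0),'carving',plane('top',268,150,0))
E
python3 -m inch '[{"hand":0,"slide":[5,0,13],"yaw":0},{"hand":0,"slide":[5,0,13],"yaw":0},{"hand":0,"slide":[25,-40,13],"yaw":0.095},{"hand":0,"slide":[25,-40,13],"yaw":0.095},{"hand":0,"slide":[25,-40,13],"yaw":0.095},{"hand":0,"slide":[25,-40,13],"yaw":0.095},{"hand":0,"slide":[25,-40,13],"yaw":0.095},{"hand":0,"slide":[25,-40,13],"yaw":0.095},{"hand":0,"slide":[25,-40,13],"yaw":0.095},{"hand":0,"slide":[25,-40,13],"yaw":0.095}]'
```

```text
mallet [0.42438566 0.47261727 0.        ] carving [0.72246871 0.01459604 0.        ]
time_s: 1.35
tcp_pos: [0.4257, 0.1971, 0.4223]
ee_rot: [[0.981, -0.192, -0.0], [-0.192, -0.981, -0.0], [-0.0, 0.0, -1.0]]
wrist_force: [-0.0, 0.2, 0.8]
gripper_width: 1.002
```

```bash
python3 -m inch '[{"hand":0,"slide":[19.9,-35.5,-12],"yaw":0},{"hand":0,"slide":[19.9,-35.5,-12],"yaw":0},{"hand":0,"slide":[19.9,-35.5,-12],"yaw":0},{"hand":0,"slide":[19.9,-35.5,-12],"yaw":0},{"hand":0,"slide":[19.9,-35.5,-12],"yaw":0},{"hand":0,"slide":[19.9,-35.5,-12],"yaw":0},{"hand":0,"slide":[19.9,-35.5,-12],"yaw":0},{"hand":0.4,"slide":[19.9,-35.5,-21.5],"yaw":0},{"hand":0.5,"slide":[19.9,-35.5,-21.5],"yaw":0},{"hand":0.6,"slide":[19.9,-35.5,-21.5],"yaw":0}]'
python3 - <<'E'
from h import *
print(sense()['joints'])
t=capture('top');s=capture('side')
crops('pics/c3.png',[(t,(290,130,80,70),5,(0,0)),(s,(310,140,75,118),5,(405,0))])
E
```

```text
time_s: 2.6
tcp_pos: [0.6226, -0.1543, 0.2034]
ee_rot: [[0.982, -0.187, -0.008], [-0.187, -0.982, 0.001], [-0.008, 0.001, -1.0]]
wrist_force: [0.1, -0.4, 1.1]
gripper_width: 0.748
[ 4.90143262e-01  2.77894925e+01 -3.65770133e+00 -4.45196204e-02
 -5.90163655e+01  7.87317638e+01]
```

View pics/c3.png

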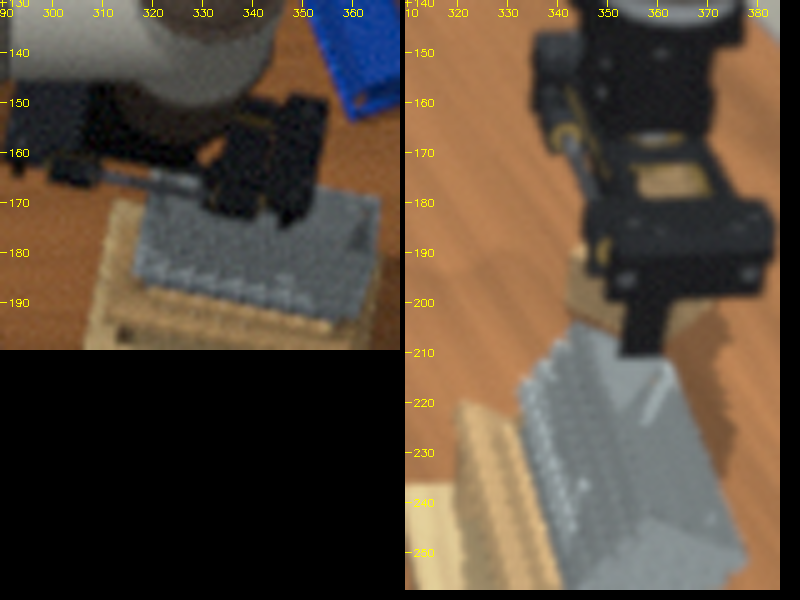

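```bash
python3 -m inch '[{"hand":0.6,"slide":[0,0,0],"yaw":0},{"hand":0.6,"slide":[0,0,-1],"yaw":0},{"hand":0.6,"slide":[0,0,-1],"yaw":0}]'
```

```text
time_s: 3.08
tcp_pos: [0.6235, -0.1548, 0.1968]
ee_rot: [[0.982, -0.188, -0.001], [-0.188, -0.982, 0.0], [-0.001, -0.0, -1.0]]
wrist_force: [-0.1, -0.4, -0.4]
gripper_width: 0.416
```

```bash
python3 -m inch '[{"hand":0.6,"slide":[0.1,-0.3,-1],"yaw":0},{"hand":0.6,"slide":[0.1,-0.3,-1.45],"yaw":0},{"hand":0.6,"slide":[0.1,-0.3,-1.45],"yaw":0},{"hand":0.75,"slide":[0.1,-0.3,-1.45],"yaw":0},{"hand":0.8,"slide":[0.1,-0.3,-1.45],"yaw":0},{"hand":0.84,"slide":[0.1,-0.3,-1.45],"yaw":0}]'
python3 -m inch '[{"hand":0.88,"slide":[0,0,0],"yaw":0},{"hand":0.88,"slide":[0,0,0],"yaw":0}]'
```

```text
time_s: 3.82
tcp_pos: [0.6251, -0.158, 0.183]
ee_rot: [[0.982, -0.188, 0.0], [-0.188, -0.982, 0.0], [0.0, -0.0, -1.0]]
wrist_force: [-0.5, -0.5, 0.1]
gripper_width: 0.188
time_s: 4.08
tcp_pos: [0.625, -0.1581, 0.1828]
ee_rot: [[0.982, -0.188, 0.0], [-0.188, -0.982, -0.0], [0.0, 0.0, -1.0]]
wrist_force: [-0.4, -0.1, 0.2]
gripper_width: 0.125
```

```bash
python3 -m inch '[{"hand":0.91,"slide":[0,0,0],"yaw":0},{"hand":0.91,"slide":[0,0,0],"yaw":0}]'
python3 -m inch '[{"hand":0.93,"slide":[0,0,0],"yaw":0},{"hand":0.93,"slide":[0,0,0],"yaw":0}]'
```

```text
time_s: 4.32
tcp_pos: [0.6249, -0.1581, 0.1828]
ee_rot: [[0.982, -0.188, -0.0], [-0.188, -0.982, -0.0], [-0.0, 0.0, -1.0]]
wrist_force: [0.2, -0.6, -0.0]
gripper_width: 0.093
time_s: 4.58
tcp_pos: [0.625, -0.1579, 0.1828]
ee_rot: [[0.982, -0.187, -0.0], [-0.187, -0.982, 0.0], [-0.0, -0.0, -1.0]]
wrist_force: [-0.2, -0.3, 0.7]
gripper_width: 0.081
```

```bash
python3 -m inch '[{"hand":1,"slide":[0,0,0],"yaw":0},{"hand":1,"slide":[0,0,0],"yaw":0},{"hand":1,"slide":[0,0,0],"yaw":0}]'
```

```text
time_s: 4.95
tcp_pos: [0.625, -0.1579, 0.1828]
ee_rot: [[0.982, -0.188, 0.0], [-0.188, -0.982, 0.0], [0.0, -0.0, -1.0]]
wrist_force: [-0.3, 0.1, 0.7]
gripper_width: 0.083
```

```bash
python3 -m inch '[{"hand":1,"slide":[0.37,-0.07,0.65],"yaw":0},{"hand":1,"slide":[0.74,-0.14,1.3],"yaw":0},{"hand":1,"slide":[1.11,-0.21,1.95],"yaw":0},{"hand":1,"slide":[1.48,-0.28,2.6],"yaw":0},{"hand":1,"slide":[2.2,-0.42,3.9],"yaw":0},{"hand":1,"slide":[2.95,-0.56,5.2],"yaw":0},{"hand":1,"slide":[2.95,-0.56,5.2],"yaw":0},{"hand":1,"slide":[2.95,-0.56,5.2],"yaw":0}]'
python3 - <<'E'
from h import *
t=capture('top');s=capture('side')
crops('pics/c4.png',[(t,(290,130,80,85),5,(0,0)),(s,(310,170,78,118),5,(405,0))])
E
```

```text
time_s: 5.95
tcp_pos: [0.6541, -0.1635, 0.2343]
ee_rot: [[0.982, -0.188, -0.001], [-0.188, -0.982, 0.0], [-0.001, -0.0, -1.0]]
wrist_force: [-0.1, -0.5, -1.7]
gripper_width: 0.084
```

View pics/c4.png

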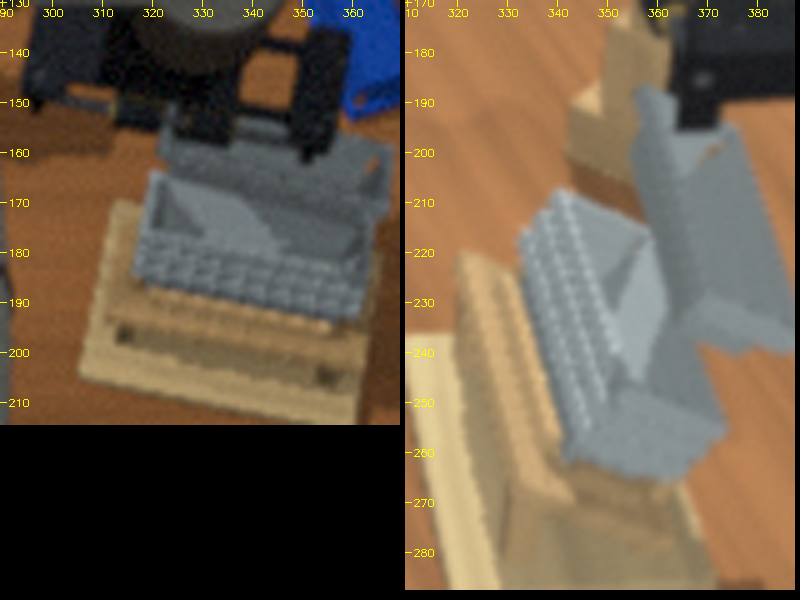

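c4 shows only the top tray lifted. Three rims stay nested at side px (325–375, 205–260), and the tray hangs from the gripper at (370,210). I'll set it down on free bench so it comes to rest flat, then regrip it across its width.

```bash
python3 -m inch '[{"hand":1,"slide":[0,0,5],"yaw":0},{"hand":1,"slide":[0,0,10],"yaw":0},{"hand":1,"slide":[-4,6,15],"yaw":-0.1},{"hand":1,"slide":[-8,11,18],"yaw":-0.25},{"hand":1,"slide":[-11,16,18],"yaw":-0.4},{"hand":1,"slide":[-14,20,18],"yaw":-0.55},{"hand":1,"slide":[-17,24.5,18],"yaw":-0.7},{"hand":1,"slide":[-20,29,18],"yaw":-0.85},{"hand":1,"slide":[-23,33,18],"yaw":-1.0},{"hand":1,"slide":[-26,37.5,18],"yaw":-1.1}]'
python3 -m inch '[{"hand":1,"slide":[-3,4.4,0],"yaw":-0.08},{"hand":1,"slide":[-6,8.4,-2],"yaw":-0.08},{"hand":1,"slide":[-8.5,12.4,-6],"yaw":-0.08},{"hand":1,"slide":[-8.5,12.4,-11],"yaw":-0.08},{"hand":1,"slide":[-8.5,12.4,-16],"yaw":-0.08},{"hand":1,"slide":[-8.5,12.4,-21],"yaw":-0.08},{"hand":1,"slide":[-8.5,12.4,-25],"yaw":-0.08},{"hand":1,"slide":[-8.5,12.4,-28],"yaw":-0.08},{"hand":1,"slide":[-8.5,12.4,-29],"yaw":-0.08},{"hand":1,"slide":[-8.5,12.4,-29],"yaw":-0.08}]'
```

```text
time_s: 7.3
tcp_pos: [0.3929, 0.2122, 0.4148]
ee_rot: [[0.275, -0.961, 0.0], [-0.961, -0.275, 0.0], [-0.0, -0.0, -1.0]]
wrist_force: [0.2, 0.8, -0.9]
gripper_width: 0.075
time_s: 8.55
tcp_pos: [0.3096, 0.3354, 0.1248]
ee_rot: [[0.201, -0.98, -0.0], [-0.98, -0.201, -0.001], [0.001, 0.0, -1.0]]
wrist_force: [-0.0, -0.1, -0.9]
gripper_width: 0.078
```

```bash
python3 -m inch '[{"hand":1,"slide":[0,0,-1],"yaw":0},{"hand":1,"slide":[0,0,-1.8],"yaw":0},{"hand":1,"slide":[0,0,-2.2],"yaw":0},{"hand":1,"slide":[0,0,-2.4],"yaw":0},{"hand":1,"slide":[0,0,-2.4],"yaw":0}]'
```

```text
time_s: 9.18
tcp_pos: [0.3099, 0.3364, 0.1018]
ee_rot: [[0.201, -0.98, 0.001], [-0.98, -0.201, 0.002], [-0.002, -0.002, -1.0]]
wrist_force: [0.2, 0.6, 7.8]
gripper_width: 0.081
```

```bash
python3 -m inch '[{"hand":0.8,"slide":[0,0,0],"yaw":0},{"hand":0.6,"slide":[0,0,0],"yaw":0},{"hand":0.6,"slide":[0,0,0],"yaw":0},{"hand":0.6,"slide":[0,0,0.5],"yaw":0},{"hand":0.3,"slide":[0,0,4],"yaw":0},{"hand":0,"slide":[0,0,9],"yaw":0},{"hand":0,"slide":[0,0,14],"yaw":0},{"hand":0,"slide":[10,-6,18],"yaw":0},{"hand":0,"slide":[13,-10,18],"yaw":0},{"hand":0,"slide":[16,-14,18],"yaw":0}]'
python3 - <<'E'
from h import *
t=capture('top');s=capture('side')
crops('pics/c5.png',[(t,(120,240,90,90),5,(0,0)),(s,(140,120,70,100),5,(450,0))])
E
```

```text
time_s: 10.42
tcp_pos: [0.4495, 0.2175, 0.279]
ee_rot: [[0.202, -0.979, 0.001], [-0.979, -0.202, 0.001], [-0.001, -0.001, -1.0]]
wrist_force: [0.5, 0.1, -0.3]
gripper_width: 0.964
```

View pics/c5.png

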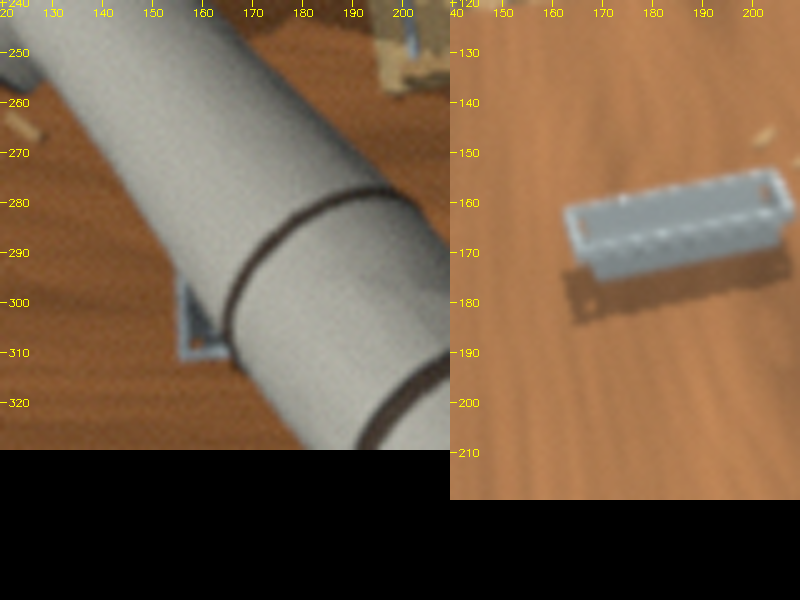

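The tray lies flat. Its rim in the side view runs from (163,161) to (208,161). I'll compute its pose from that and cross-check it with the corner visible in the top view.

Run:
```python
from h import *
np.set_printoptions(precision=4,suppress=True)
q=[plane('side',140+(x-450)/5-.5,120+y/5-.5,.034) for x,y in((567,206),(774,169),(794,211),(585,250))]
for a in q:print(a)
c=sum(q)/4;d=(q[1]+q[2]-q[0]-q[3])/2;print('c',c,np.linalg.norm(d),np.degrees(np.arctan2(d[1],d[0])))
print('w',np.linalg.norm((q[0]+q[1]-q[2]-q[3])/2))
print('top corner',plane('top',120+179/5-.5,240+361/5-.5,.034), tri((120+179/5-.5,240+361/5-.5),(140+(567-450)/5-.5,120+206/5-.5)))
```

```text
[0.1599 0.3705 0.034 ]
[0.3054 0.3816 0.034 ]
[0.3111 0.3195 0.034 ]
[0.1688 0.3079 0.034 ]
c [0.2363 0.3449 0.034 ] 0.1443815358926875 4.517860204978557
w 0.06272702437341729
top corner [0.159  0.3695 0.034 ] (array([0.1594, 0.3695, 0.0345]), np.float64(0.9929955783041856))
```

```bash
python3 -m inch '[{"hand":0,"slide":[0,0,0],"yaw":0.15},{"hand":0,"slide":[-4,2,0],"yaw":0.3},{"hand":0,"slide":[-8,5,0],"yaw":0.45},{"hand":0,"slide":[-12,7,0],"yaw":0.6},{"hand":0,"slide":[-16,10,0],"yaw":0.75},{"hand":0,"slide":[-20,12,0],"yaw":0.9},{"hand":0,"slide":[-23,14,0],"yaw":1.05},{"hand":0,"slide":[-23.3,14.9,0],"yaw":1.2},{"hand":0,"slide":[-23.3,14.9,0],"yaw":1.35},{"hand":0,"slide":[-23.3,14.9,0],"yaw":1.447}]'
python3 -m inch '[{"hand":0,"slide":[0,0,-5],"yaw":0},{"hand":0,"slide":[0,0,-10],"yaw":0},{"hand":0,"slide":[0,0,-13],"yaw":0},{"hand":0,"slide":[0,0,-13],"yaw":0}]'
```

```text
time_s: 11.78
tcp_pos: [0.2145, 0.3673, 0.2777]
ee_rot: [[0.997, 0.083, -0.001], [0.083, -0.997, -0.001], [-0.001, 0.001, -1.0]]
wrist_force: [0.5, -0.5, 0.4]
gripper_width: 0.997
time_s: 12.28
tcp_pos: [0.2146, 0.3659, 0.1462]
ee_rot: [[0.997, 0.078, -0.001], [0.078, -0.997, -0.006], [-0.002, 0.006, -1.0]]
wrist_force: [0.3, 0.6, -1.1]
gripper_width: 1.003
```

```bash
python3 -m inch '[{"hand":0,"slide":[2.2,-2.1,0],"yaw":0},{"hand":0,"slide":[2.2,-2.1,-3],"yaw":0},{"hand":0,"slide":[2.2,-2.1,-5.5],"yaw":0},{"hand":0,"slide":[2.2,-2.1,-5.5],"yaw":0},{"hand":0.2,"slide":[2.2,-2.1,-5.5],"yaw":0},{"hand":0.25,"slide":[2.2,-2.1,-5.5],"yaw":0},{"hand":1,"slide":[2.2,-2.1,-5.5],"yaw":0},{"hand":1,"slide":[2.2,-2.1,-5.5],"yaw":0},{"hand":1,"slide":[2.2,-2.1,-5.5],"yaw":0},{"hand":1,"slide":[2.2,-2.1,-5.5],"yaw":0}]'
```

```text
time_s: 13.52
tcp_pos: [0.2374, 0.3468, 0.0937]
ee_rot: [[0.997, 0.079, 0.0], [0.079, -0.997, 0.001], [0.0, -0.001, -1.0]]
wrist_force: [-1.5, -0.5, 6.4]
gripper_width: 0.708
```

```bash
python3 -m inch '[{"hand":1,"slide":[0,0,2],"yaw":0},{"hand":1,"slide":[0,0,6],"yaw":0},{"hand":1,"slide":[0,0,11],"yaw":0.06},{"hand":1,"slide":[3,-1.1,15],"yaw":0.122},{"hand":1,"slide":[8,-3,16],"yaw":0.122},{"hand":1,"slide":[13,-5,16],"yaw":0.122},{"hand":1,"slide":[18,-7,16],"yaw":0.122},{"hand":1,"slide":[23,-9,16],"yaw":0.122},{"hand":1,"slide":[28.7,-10.6,16],"yaw":0.122},{"hand":1,"slide":[28.7,-10.6,16],"yaw":0.122}]'
python3 -m inch '[{"hand":1,"slide":[0,0,-4],"yaw":0},{"hand":1,"slide":[0,0,-6],"yaw":0},{"hand":1,"slide":[0,0,-6],"yaw":0}]'
python3 - <<'E'
from h import *
s=sense();print(s['tcp_pos'],s['gripper_width'])
t=capture('top');s=capture('side')
crops('pics/c6.png',[(t,(165,130,70,118),5,(0,0)),(s,(215,90,88,110),5,(355,0))])
E
```

```text
time_s: 14.78
tcp_pos: [0.5271, 0.2389, 0.2514]
ee_rot: [[0.981, 0.194, -0.001], [0.194, -0.981, -0.001], [-0.001, 0.001, -1.0]]
wrist_force: [-0.7, 0.7, -1.1]
gripper_width: 0.706
time_s: 15.15
tcp_pos: [0.5228, 0.2399, 0.1911]
ee_rot: [[0.98, 0.199, -0.004], [0.199, -0.98, -0.003], [-0.005, 0.002, -1.0]]
wrist_force: [-0.2, 0.4, -0.9]
gripper_width: 0.708
[0.52277962 0.23991606 0.19105081] 0.7076465352204478
```

View pics/c6.png

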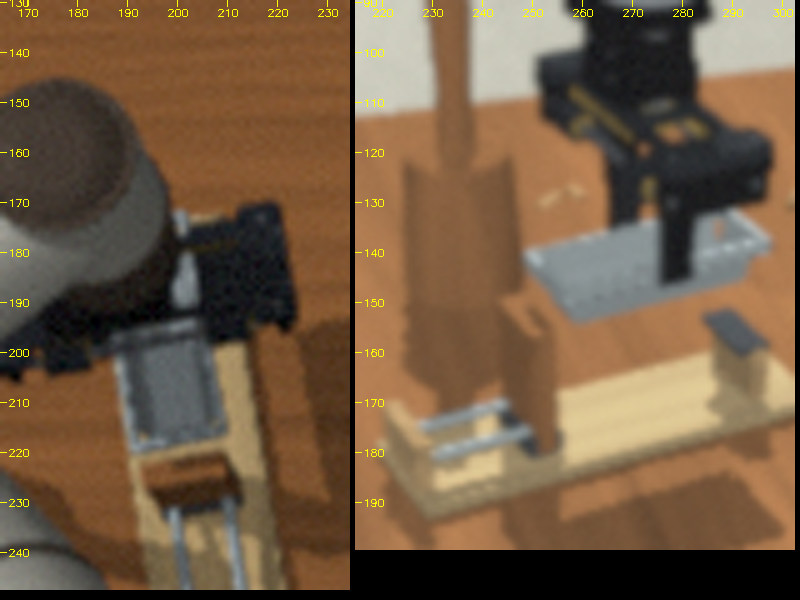

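Run:
```python
from h import *
np.set_printoptions(precision=4,suppress=True)
O=np.array([.511,.238]);h=np.radians(11.5);R=np.array([[np.cos(h),np.sin(h)],[-np.sin(h),np.cos(h)]])
a=[plane('top',*q,.1314) for q in((191.1,219.5),(209.9,216.1))]
for p in a: print(p,R@(p[:2]-O))
p,e=tri((191.1,219.5),(248.9,140.5));print('tri',p,e)
print('tcp',R@(np.array(sense()['tcp_pos'][:2])-O),sense()['tcp_pos'])
```

```text
[0.443  0.2523 0.1314] [-0.0638  0.0276]
[0.4546 0.1934 0.1314] [-0.0641 -0.0325]
tri [0.443  0.2525 0.1303] 0.4971649994926018
tcp [0.0136 0.0002] [0.5243 0.2409 0.1936]
```

```bash
python3 -m inch '[{"hand":1,"slide":[0.57,0.22,0],"yaw":0},{"hand":1,"slide":[0.57,0.22,-2],"yaw":0},{"hand":1,"slide":[0.57,0.22,-4],"yaw":0},{"hand":1,"slide":[0.57,0.22,-4],"yaw":0}]'
python3 -m inch '[{"hand":1,"slide":[-0.6,-0.12,0],"yaw":0},{"hand":1,"slide":[-1.2,-0.24,0],"yaw":0},{"hand":1,"slide":[-1.8,-0.37,0],"yaw":0},{"hand":1,"slide":[-2.4,-0.49,0],"yaw":0},{"hand":1,"slide":[-3.0,-0.61,0],"yaw":0},{"hand":1,"slide":[-3.3,-0.67,0],"yaw":0},{"hand":1,"slide":[-3.3,-0.67,0],"yaw":0},{"hand":1,"slide":[-3.3,-0.67,0],"yaw":0}]'
```

```text
time_s: 15.75
tcp_pos: [0.5298, 0.2426, 0.1525]
ee_rot: [[0.98, 0.199, -0.002], [0.199, -0.98, -0.001], [-0.002, 0.001, -1.0]]
wrist_force: [0.1, -0.3, -1.3]
gripper_width: 0.709
time_s: 16.75
tcp_pos: [0.4977, 0.2365, 0.1534]
ee_rot: [[0.98, 0.199, 0.002], [0.199, -0.98, 0.001], [0.002, -0.001, -1.0]]
wrist_force: [4.9, 1.5, -0.2]
gripper_width: 0.71
```

```bash
python3 -m inch '[{"hand":1,"slide":[0,0,-1],"yaw":0},{"hand":1,"slide":[0,0,-2],"yaw":0},{"hand":1,"slide":[0,0,-3],"yaw":0},{"hand":1,"slide":[0,0,-4],"yaw":0},{"hand":1,"slide":[0,0,-4.5],"yaw":0},{"hand":1,"slide":[0,0,-4.5],"yaw":0}]'
python3 -m inch '[{"hand":1,"slide":[0,0,-0.3],"yaw":0},{"hand":1,"slide":[0,0,-0.5],"yaw":0},{"hand":1,"slide":[0,0,-0.5],"yaw":0}]'
```

```text
time_s: 17.5
tcp_pos: [0.4976, 0.2364, 0.1077]
ee_rot: [[0.98, 0.199, 0.001], [0.199, -0.98, 0.001], [0.001, -0.0, -1.0]]
wrist_force: [5.6, 1.2, 0.4]
gripper_width: 0.71
time_s: 17.88
tcp_pos: [0.4976, 0.2365, 0.1037]
ee_rot: [[0.98, 0.199, 0.001], [0.199, -0.98, 0.001], [0.002, -0.001, -1.0]]
wrist_force: [3.7, 0.8, 4.4]
gripper_width: 0.708
```

```bash
python3 -m inch '[{"hand":0.2,"slide":[0,0,0],"yaw":0},{"hand":0,"slide":[0,0,0],"yaw":0},{"hand":0,"slide":[0,0,0],"yaw":0},{"hand":0,"slide":[0,0,0],"yaw":0},{"hand":0,"slide":[0,0,3],"yaw":0},{"hand":0,"slide":[0,0,8],"yaw":0},{"hand":0,"slide":[0,-3,13],"yaw":0},{"hand":0,"slide":[0,-9,15],"yaw":0},{"hand":0,"slide":[0,-15,15],"yaw":0},{"hand":0,"slide":[0,-21,15],"yaw":0}]'
python3 - <<'E'
from h import *
t=capture('top');s=capture('side');cv2.imwrite('pics/t7.png',t);cv2.imwrite('pics/s7.png',s)
crops('pics/c7.png',[(t,(175,165,60,100),6,(0,0)),(s,(220,146,88,48),5,(362,0)),(s,(256,195,40,40),7,(362,250))])
E
```

```text
time_s: 19.12
tcp_pos: [0.4965, 0.0244, 0.2535]
ee_rot: [[0.98, 0.2, 0.001], [0.2, -0.98, 0.0], [0.001, -0.0, -1.0]]
wrist_force: [0.5, -1.2, -0.1]
gripper_width: 0.998Traceback (most recent call last):
  File "<stdin>", line 3, in <module>
  File "h.py", line 27, in crops
    C[y:y+c.shape[0],x:x+c.shape[1]]=c
    ~^^^^^^^^^^^^^^^^^^^^^^^^^^^^^^^
ValueError: could not broadcast input array from shape (240,440,3) into shape (240,438,3)
```

Run:
```python
from h import *
t=cv2.imread('pics/t7.png');s=cv2.imread('pics/s7.png')
crops('pics/c7.png',[(t,(178,165,58,98),6,(0,0)),(s,(220,146,88,48),5,(352,0)),(s,(256,195,40,40),7,(362,250))])
```

```text
(no output)
```

View pics/c7.png

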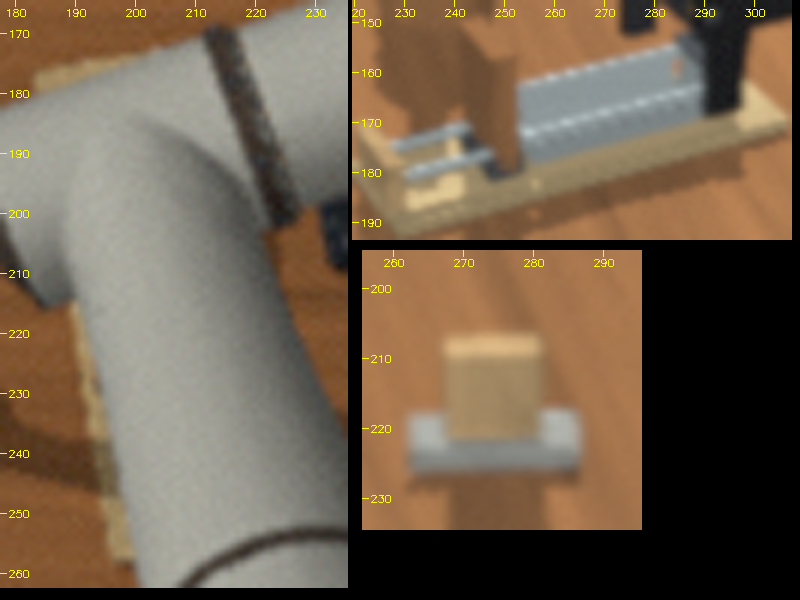

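c7 shows the tray in the dock. Its near rim runs from (253.7,172.5) at the jaw to about (289.5,163) under the lip. The stone at (274,218) hasn't moved. I'll fetch it next and look at the seat again with a clear view on the way back.

```bash
python3 -m inch '[{"hand":0,"slide":[-4.5,-4.6,0],"yaw":-0.15},{"hand":0,"slide":[-4.5,-4.6,-3],"yaw":-0.3},{"hand":0,"slide":[-4.5,-4.6,-5],"yaw":-0.435},{"hand":0,"slide":[-4.5,-4.6,-8],"yaw":-0.435},{"hand":0,"slide":[-4.5,-4.6,-8],"yaw":-0.435},{"hand":0,"slide":[-4.5,-4.6,-8],"yaw":-0.435}]'
python3 - <<'E'
from h import *
O=np.array([.511,.238]);h=np.radians(11.5);R=np.array([[np.cos(h),np.sin(h)],[-np.sin(h),np.cos(h)]])
for q in((253.7,172.5),(289.5,163.5)):print(R@(plane('side',*q,.044)[:2]-O))
t=capture('top');cv2.imwrite('pics/t8.png',t)
crops('pics/c8.png',[(t,(178,165,58,98),6,(0,0)),(t,(240,190,60,60),7,(360,0))])
E
```

```text
time_s: 19.98
tcp_pos: [0.4527, -0.0196, 0.1738]
ee_rot: [[0.973, -0.232, 0.001], [-0.232, -0.973, 0.0], [0.001, -0.0, -1.0]]
wrist_force: [0.4, 0.4, 0.5]
gripper_width: 1.004
[-0.07633198 -0.02959659]
[ 0.05374333 -0.03316029]
```

View pics/c8.png

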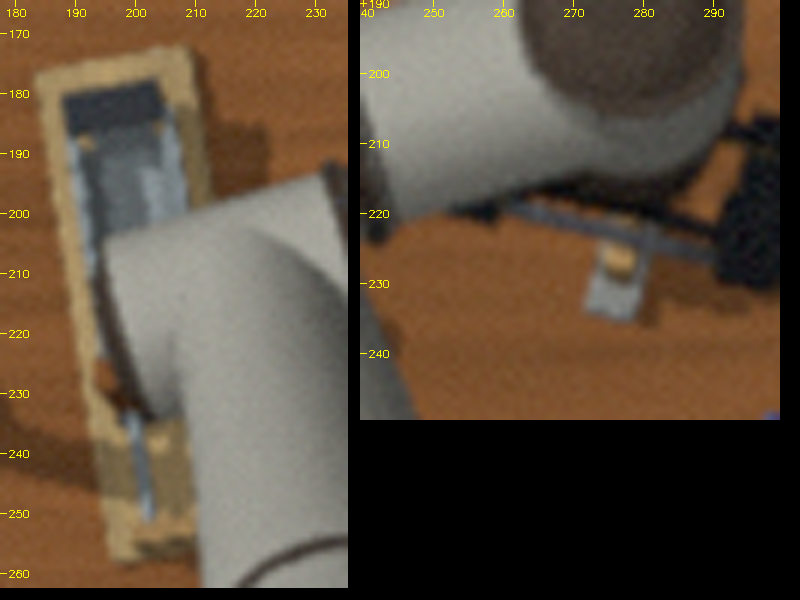

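c8 shows the tray's far rim running under the dark lip at (190–205,186) with no gap. The jaw end measures −76 mm (home is −75), so it is seated. Now I'll grasp the stone.

```bash
python3 -m inch '[{"hand":0,"slide":[-0.1,-0.2,-3],"yaw":0},{"hand":0.3,"slide":[-0.1,-0.2,-5.5],"yaw":0},{"hand":0.5,"slide":[-0.1,-0.2,-6.8],"yaw":0},{"hand":0.65,"slide":[-0.1,-0.2,-6.8],"yaw":0},{"hand":0.75,"slide":[-0.1,-0.2,-6.8],"yaw":0},{"hand":0.8,"slide":[-0.1,-0.2,-6.8],"yaw":0},{"hand":0.84,"slide":[-0.1,-0.2,-6.8],"yaw":0},{"hand":1,"slide":[-0.1,-0.2,-6.8],"yaw":0},{"hand":1,"slide":[-0.1,-0.2,-6.8],"yaw":0},{"hand":1,"slide":[-0.1,-0.2,-6.8],"yaw":0}]'
python3 -m inch '[{"hand":1,"slide":[0,0,1],"yaw":0},{"hand":1,"slide":[0,0,4],"yaw":0},{"hand":1,"slide":[0,0,8],"yaw":0},{"hand":1,"slide":[0,0,12],"yaw":0},{"hand":1,"slide":[0,0,12],"yaw":0}]'
```

```text
time_s: 21.28
tcp_pos: [0.4511, -0.022, 0.105]
ee_rot: [[0.973, -0.233, 0.0], [-0.233, -0.973, 0.0], [0.0, -0.0, -1.0]]
wrist_force: [-1.0, 0.3, 0.8]
gripper_width: 0.155
time_s: 21.9
tcp_pos: [0.4526, -0.0217, 0.2286]
ee_rot: [[0.973, -0.232, 0.008], [-0.232, -0.973, 0.002], [0.007, -0.004, -1.0]]
wrist_force: [-0.2, 0.3, -0.7]
gripper_width: 0.156
```

```bash
python3 -m inch '[{"hand":1,"slide":[0,3,2],"yaw":0.1},{"hand":1,"slide":[1,8,2],"yaw":0.2},{"hand":1,"slide":[2,13,2],"yaw":0.3},{"hand":1,"slide":[4,18,2],"yaw":0.4},{"hand":1,"slide":[5.5,23,2],"yaw":0.435},{"hand":1,"slide":[6,26,2],"yaw":0.435},{"hand":1,"slide":[6,26,0],"yaw":0.435},{"hand":1,"slide":[6,26,-3],"yaw":0.435},{"hand":1,"slide":[6,26,-3],"yaw":0.435},{"hand":1,"slide":[6,26,-3],"yaw":0.435}]'
python3 - <<'E'
from h import *
O=np.array([.511,.238]);h=np.radians(11.5);R=np.array([[np.cos(h),np.sin(h)],[-np.sin(h),np.cos(h)]])
s=capture('side');p=sense()['tcp_pos'];print(p,R@(np.array(p[:2])-O));cv2.imwrite('pics/s9.png',s)
crops('pics/c9.png',[(s,(215,100,100,95),8,(0,0))],800,760)
im=cv2.imread('pics/c9.png');cv2.imwrite('pics/c9.png',cv2.resize(im,None,fx=.78,fy=.78))
E
```

```text
time_s: 23.15
tcp_pos: [0.5114, 0.238, 0.1955]
ee_rot: [[0.98, 0.199, 0.001], [0.199, -0.98, -0.0], [0.001, 0.0, -1.0]]
wrist_force: [0.8, -0.4, -0.5]
gripper_width: 0.162
[0.51159096 0.23822716 0.19600643] [0.00062439 0.00010478]
```

View pics/c9.png

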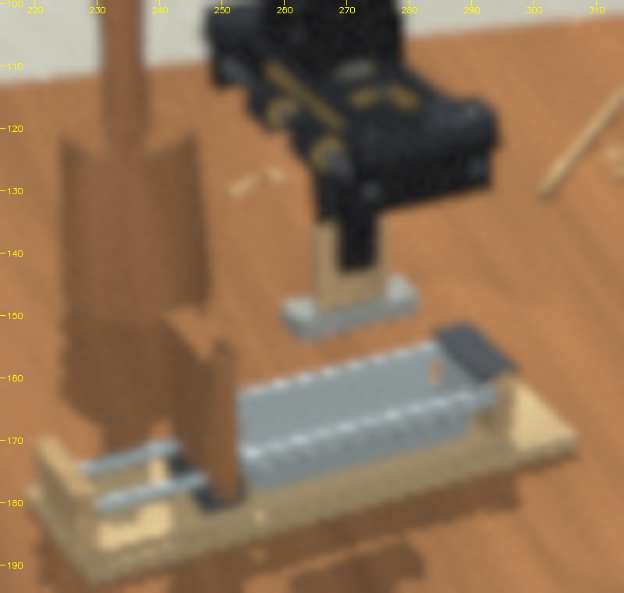

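c9 gives a clear view: the tray is flat on the base, its far end under the lip at (290,160), and the jaw is against the near end at (253,167). The stone hangs level over the middle at (271,150). I'll lower it gently.

```bash
python3 - <<'E'
from h import *
O=np.array([.511,.238]);h=np.radians(11.5);R=np.array([[np.cos(h),np.sin(h)],[-np.sin(h),np.cos(h)]])
for q in((253.8,172.4),(292,163.7),(253.8,162),(284,154.5)):print(R@(plane('side',*q,.044)[:2]-O))
E
python3 -m inch '[{"hand":1,"slide":[0,0.05,-2],"yaw":0},{"hand":1,"slide":[0,0.05,-4],"yaw":0},{"hand":1,"slide":[0,0.05,-5.5],"yaw":0},{"hand":1,"slide":[0,0.05,-6.5],"yaw":0},{"hand":1,"slide":[0,0.05,-7],"yaw":0},{"hand":1,"slide":[0,0.05,-7.3],"yaw":0},{"hand":1,"slide":[0,0.05,-7.3],"yaw":0}]'
```

```text
[-0.07579205 -0.02919411]
[ 0.06056835 -0.03811575]
[-0.04849011  0.03047257]
[0.06579523 0.02861728]
time_s: 24.08
tcp_pos: [0.5112, 0.2386, 0.1222]
ee_rot: [[0.98, 0.199, 0.0], [0.199, -0.98, 0.0], [0.0, -0.0, -1.0]]
wrist_force: [-0.5, -0.7, -2.1]
gripper_width: 0.153
```

```bash
python3 -m inch '[{"hand":1,"slide":[0,0,-0.15],"yaw":0},{"hand":1,"slide":[0,0,-0.3],"yaw":0},{"hand":1,"slide":[0,0,-0.3],"yaw":0}]'
```

```text
time_s: 24.45
tcp_pos: [0.511, 0.2385, 0.119]
ee_rot: [[0.98, 0.199, -0.0], [0.199, -0.98, -0.0], [-0.0, 0.0, -1.0]]
wrist_force: [0.2, 0.2, -1.3]
gripper_width: 0.159
```

```bash
python3 -m inch '[{"hand":1,"slide":[0,0,-0.1],"yaw":0},{"hand":1,"slide":[0,0,-0.1],"yaw":0}]'; python3 -m inch '[{"hand":1,"slide":[0,0,-0.08],"yaw":0},{"hand":1,"slide":[0,0,-0.08],"yaw":0}]'
```

```text
time_s: 24.7
tcp_pos: [0.5111, 0.2386, 0.1181]
ee_rot: [[0.98, 0.199, 0.0], [0.199, -0.98, 0.0], [0.0, -0.0, -1.0]]
wrist_force: [1.0, -0.1, -1.9]
gripper_width: 0.155
time_s: 24.95
tcp_pos: [0.5112, 0.2386, 0.118]
ee_rot: [[0.98, 0.199, 0.001], [0.199, -0.98, 0.0], [0.001, -0.0, -1.0]]
wrist_force: [-2.0, -0.3, 5.2]
gripper_width: 0.159
```

```bash
python3 -m inch '[{"hand":0.75,"slide":[0,0,0],"yaw":0},{"hand":0.5,"slide":[0,0,0],"yaw":0},{"hand":0.5,"slide":[0,0,0],"yaw":0},{"hand":0.5,"slide":[0,0,2],"yaw":0},{"hand":0.5,"slide":[0,0,6],"yaw":0},{"hand":0.3,"slide":[0,0,12],"yaw":0},{"hand":0,"slide":[0,-6,17],"yaw":0},{"hand":0,"slide":[-2,-12,17],"yaw":0},{"hand":0,"slide":[-4,-18,17],"yaw":0},{"hand":0,"slide":[-6,-24,17],"yaw":0}]'
python3 -m inch '[{"hand":0,"slide":[0,-6,0],"yaw":0},{"hand":0,"slide":[0,-12,0],"yaw":0},{"hand":0,"slide":[0,-18,0],"yaw":0},{"hand":0,"slide":[0,-20,0],"yaw":0},{"hand":0,"slide":[0,-20,0],"yaw":0}]'
python3 - <<'E'
from h import *
s=capture('side');t=capture('top')
C=np.zeros((600,800,3),np.uint8)
crops('pics/c10.png',[(t,(170,110,210,155),3,(0,0)),(s,(215,140,85,50),3,(0,465)),(s,(315,140,75,45),3,(300,465))],630,615)
im=cv2.imread('pics/c10.png');cv2.imwrite('pics/c10.png',cv2.resize(im,(614,600)))
E
```

```text
time_s: 26.2
tcp_pos: [0.4547, 0.0104, 0.2874]
ee_rot: [[0.98, 0.199, 0.001], [0.199, -0.98, 0.0], [0.001, -0.0, -1.0]]
wrist_force: [1.3, 0.4, 0.9]
gripper_width: 0.958
time_s: 26.82
tcp_pos: [0.4552, -0.1893, 0.2867]
ee_rot: [[0.981, 0.196, -0.001], [0.196, -0.981, 0.0], [-0.001, -0.0, -1.0]]
wrist_force: [0.3, 0.1, -0.0]
gripper_width: 0.999
```

View pics/c10.png

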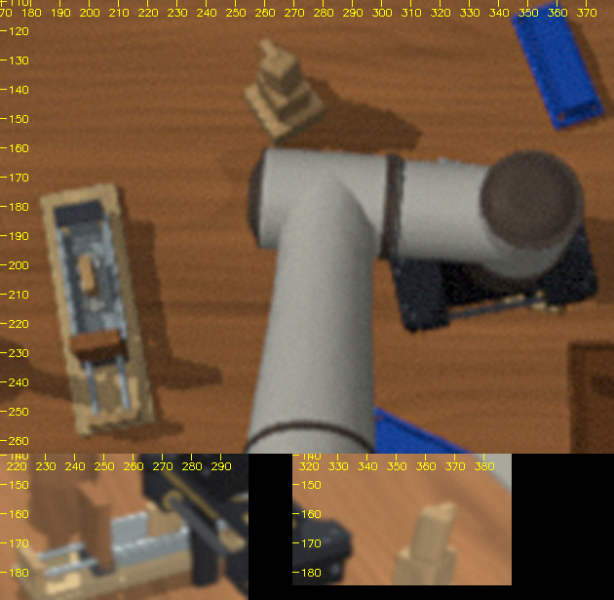

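c10 shows the stone's grip upright and lengthwise mid-tray at (199,202). The tray end is under the lip at (196,182), the jaw is holding at (203,228), and the carving is untouched. I'm handing the job in.

```bash
python3 -c "
from station import *
print(finish_job(), sense()['time_s'])"
```

```text
the job is handed in; nothing more can be done
the job is handed in; nothing more can be done
```

The tray is home in the dock with the stone standing in it, and I handed the job in at about 27 s of the 72 s allowed.

**What I did:** I gripped the top tray by its end band and drew it off along its own axis. I set it down on free bench so it came to rest flat, then regripped it across its width. I pushed the jaw back with the tray's end, lowered the tray onto the base and let the spring seat it. Then I set the stone in it.

**What the checks showed:**
- **Stack:** three trays were still nested in the picture after the lift. The arm hid the stack in the last picture, so I did not look at it again, though nothing went near it.
- **Jaw and tray:** the push force was about 5 N, which means about 23 mm of jaw travel. The tray's jaw end then measured −76 mm (−75 is home), and its far rim showed under the lip with no gap.
- **Stone:** it touched the tray floor at the expected height with about 5 N and stands upright, lengthwise, mid-tray.
- **Bystanders:** the carving looked undisturbed in the last picture. I did not check the mallet or the chisel again at the end.

**Disagreements:**
- One stack corner triangulated with a 7 mm ray gap, so I placed the stack from the other three.
- The tray's sideways position differed by about 2.5 mm between the camera and the arm before docking. I split the difference.

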